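Take the lint filter out of the extractor and hold it up to be seen

TASK

Swing the cover flap of the lint extractor right back past upright so that it stays open, draw the filter plate standing inside straight up out of its guides by its tab, and hold it up over the middle of the open waste tub: upright, well clear above the rim, with one of its broad pleated faces turned square to the far side of the table where the cutter stands. Finish while still holding it there, still, with the flap left open, and do not shift the tub or disturb the other things on the table.

Things in the scene. Friction and masses are not known exactly. Their poses are not given: they have to be found in the camera images.
- extractor: bench-top lint extractor of grey sheet metal, fixed. Origin: centre of the underside of its box-shaped filter chamber, on the table; z up, x from its front face (gauge, switch; robot's side) to the hinge side, y to the motor. Chamber 150 mm (x) by 160 mm (y). At +y a motor drum, 112 mm across and long, 155 mm high with its terminal box; at -y a pipe stub 58 mm across, 38 mm long
- chamber_mouth (a point): centre of the chamber's open top, level with its rim, 160 mm above the table; axes as the extractor's. Walls 4 mm, inner floor 146 mm below the rim. Two upright guide channels on the walls at +x and -x, from the floor to 48 mm below the rim, hold the filter plate in the middle of the chamber with 2 to 3 mm of play
- flap (a joint): angle (rad) of the cover flap, a plate 150 x 160 x 5 mm, 0.22 kg, that closes the whole chamber. 0 = shut (level, hiding the filter), grows as its edge on the robot's side is lifted, 1.57 = upright, 1.85 = its stop. The hinge is free: let go below upright it falls shut, beyond upright it falls back on its stop and stays open
- flap_knob (a point): point to grip on the flap's round black knob: 28 mm across, grip part 21 mm tall, its axis square to the flap; the point is 27.5 mm above the flap's upper face, the knob's top 9.5 mm higher. It stands 130 mm from the hinge axis, near the edge towards the robot. Moves and turns with the flap: x points to the hinge, z out of the flap's upper face
- flap_hinge (a point): middle of the flap's hinge axis, at the chamber's rim on the side away from the robot, 162.5 mm above the table. The axis runs along the extractor's y
- filter_plate: filter plate: grey plastic frame with pleated white paper, 124 mm along its x, 20 mm thick along its y (broad faces look along +y and -y), 100 mm tall, about 0.22 kg; a pull tab on its top edge reaches 134 mm. Origin: centre of its underside, z up. It starts hidden under the flap, standing on the chamber floor, axes as the extractor's, its tab's top 12 mm below the rim
- filter_tab (a point): centre of the filter plate's pull tab, 117 mm above the plate's underside. The tab is 44 mm wide along the plate's x, 12 mm thick along the plate's y (grip it across this), 34 mm tall
- tub: open grey plastic waste tub, loose on the table, 190 mm along its x, 210 mm along its y, 60 mm tall, walls 4 mm; origin at the centre of its underside
- table_mid (a point): a fixed point on the table top in the middle of the work area, 550 mm ahead of the robot's base; its x axis points straight to the far side of the table, away from the robot and square to the far edge, y to the robot's left, z up
- shears: tailor's shears about 230 mm long with black bow handles, lying flat on the table beyond the tub; to be left alone
- weight: round dark steel pattern weight, 76 mm across, 50 mm high, standing in front of the extractor (on the robot's side); to be left alone
- screwdriver: screwdriver 190 mm long with a black handle, lying behind the extractor; to be left alone
- sprayer: white closed bottle, 66 mm across, 170 mm high, at the right of the table; to be left alone
- blade_box: small cardboard box 110 x 75 x 30 mm near the far side of the table; to be left alone
- tape_roll: flat white roll of tape, 68 mm across, 22 mm high, on the robot's side of the tub; to be left alone
- mug: white mug, 80 mm across, 90 mm high, at the left of the table; to be left alone

How it is judged:
On the way, in this order (a step that is already met when the one before it is completed fails the run):
1. the flap is swung open past upright (value of joint flap above 1.62 rad), for 0.2 s.
2. the filter plate is drawn out, its underside above the chamber's rim, held by the fingers (height (world z) of filter_plate above 0.165 m and contact force between filter_plate and the fingers above 1 N), for 0.1 s.
At the end, for the whole second after the job is handed in: The fingers alone hold the filter plate still: underside at least 75 mm above the table and within 50 mm of the tub's centre seen from above, upright within 0.2 rad, a broad face square to the far side within 0.26 rad; the flap is open beyond 1.62 rad (contact force between filter_plate and the fingers above 1 N and height (world z) of filter_plate above 0.075 m and horizontal distance between filter_plate and tub below 0.05 m and angle between filter_plate's own z axis and vertical below 0.2 rad and angle between the y axis of filter_plate and the x axis of table_mid, either way round below 0.26 rad and linear speed of filter_plate below 0.03 m/s and contact force between filter_plate and tub below 0.1 N and contact force between filter_plate and extractor below 0.1 N and value of joint flap above 1.62 rad); the arm keeps its last pose, push and grip.
It fails at once if the tub is shifted by more than 30 mm (distance of tub from where it was at the start of the episode above 0.03 m).
It fails at once if another thing on the table is shifted by more than 30 mm (distance of any of shears, weight, screwdriver, sprayer, blade_box, tape_roll, mug from where it was at the start of the episode above 0.03 m).
It also fails if it takes over 59 s, if anything falls off the work surface, if the arm or the gripper's body presses on something with over 40 N, if the wrist force passes 120 N, or if a joint passes its speed limit or range.

ROBOT

A 6-joint arm with a two-finger parallel gripper is mounted at the origin on the work surface. World frame = base frame: x ahead of the robot, y to its left, z up, the work surface at z = 0. Lengths are in m, angles in rad, forces in N, time in s.
With the tool pointing down it reaches from about 0.375 to 0.975 m from the base axis. Payload 3.8 kg.
Tool frame: the origin (TCP) lies midway between the tips of the shut fingers; the grasp point (between the pads) lies 19 mm behind it; z points along the fingers, y is the line along which they close (so a half turn about z gives the same grasp; the last joint's range is limited). The gripper opens to 85 mm and grips with 20 to 120 N. Pads are 22 mm wide; open, the fingers measure 114 mm over their backs; the gripper's body (76 mm by 85 mm) begins 54 mm behind the grasp point. The pads swing forward as they close: fully open they stand 13 mm farther back than shut.
Start: joints at [-1.296, 0.264, 1.604, -0, 1.274, -0.037], TCP at [0.207, -0.642, 0.231] pointing down, gripper open.
Joint ranges: [-2.63, 2.63], [-0.94, 2.18], [0.31, 2.57], [-1.31, 4.45], [0, 2.66], [-2.55, 2.55]. Speed limits (rad/s): [2.57, 2.57, 3.14, 3.14, 3.14, 3.14].

INTERFACE

Orientations are given as a rotation vector (axis times angle).
In Python, from workcell import bot gives the robot as it stands.
- The arm moves only by the tool servo_tool, never from a script. Its argument "series" is a list of rows, each a list of 7 numbers: the shift along the world's x, y, z in units of 0.15 m (1.0 is 0.15 m), then the turn, a rotation vector about the world's x, y, z in units of 180 degrees (1.0 is 180 degrees), then the closure, from 0 (fully open) to 1 (shut). A call has 1 to 20 rows; each row is the pose to reach, as a shift and turn from the pose commanded when the call began, turning the shorter way round; what a row does not reach only later rows make up. A row lasts 1/10 s, in which the tool goes at most 50 mm and 8.59 degrees, less where a joint would pass 70% of its speed; a pose out of reach is approached as far as the arm can. A call with a number of a shift or a turn outside -1 to 1 is refused whole. A call with a gripper value outside its range is refused whole. The fingers move at their own pace and stop on an object; "newtons" is the grip in N (left out, the last holds). Time passes only in rows, so rows that repeat a pose let the fingers close. It gives the time, the measured TCP pose, the force, the opening and the grip force at its end, in the units of the state.
- bot.read_state(): the state, without advancing time (a new reading comes with each control period).
- bot.read_camera(name): name is "scene" or "top" or "wrist"; returns the picture (384x512x3 uint8, red, green, blue); there is no depth.
- bot.camera_info(name): a dict with "vertical_fov" (degrees; the focal length in pixels is half the picture's height over the tangent of half this angle, whatever the lens; pixels are square), "cx", "cy" (the principal point, pixels), "R" (3x3) and "t" (3): a world point X has camera coordinates R X + t. Camera axes: x right, y down, z forward; pixel columns grow to the right and rows downward; lengths in m; the calibration is good to about 2 mm. A picture is of the moment at which its call begins: read the wrist's pose just before it. camera_info takes no time and is no camera call; for the wrist camera it gives the pose at the moment of the call.
- bot.finish_job(): hands the job in; it is judged then, once.
Trained networks look in the newest picture that a camera, given by its name, has taken for a name from the list of things; names that differ only in an ending like _2 or _b are one class to them, and where a whole thing is asked for, a point or a joint stands for the part that bears it (a point fixed in the world has none). Each returns a list of dicts, best first, with "score" (0 to 1); they miss things now and then, are a little off and sometimes report something else, mostly with a low value. They report only what shows in the picture. A call takes as long as a camera call.
- bot.recognise(target, camera): "box" ([left, top, right, bottom] as shares, 0 to 1, of the picture: columns of its width, rows of its height, round what is visible of it).
- bot.trace(target, camera): "mask" (384x512 bool, what is visible of it) and "box" ([left, top, right, bottom] as shares, 0 to 1, of the picture: columns of its width, rows of its height, round what is visible of it).
- bot.mark_of(target, camera): "at" ([row, column] as shares, 0 to 1, of the picture: columns of its width, rows of its height: a listed point, or the origin of a listed thing).
The state is a dict: "time": time; "q": joint angles; "joint_vel": joint speeds; "joint_torque": joint torques, N m; "tool_pos": TCP position; "tcp_rot": TCP orientation; "wrist_force": force on the tool from outside, world axes, zero at the start; "torque": the same for the moment, N m; "width": opening from 0.0 (shut) to 1.0 (fully open); "grip_force": force on a finger pad.
Only numpy, scipy, OpenCV 4.12 (cv2) and the standard library are available. Lean on these libraries where they do the work, as an engineer would, in place of code of your own. Each camera call takes 0.05 s, during which the arm holds its last target. There are 200 camera calls.

## Working session

There is one attempt and no reset: what is moved stays moved. The work goes in short steps, Python scripts to look and compute and a tool call to move; the robot and the scene stay as the last step left them, time stands still between calls to the robot, and variables do not carry over. Pictures are saved under pics/ and viewed, at most 10 in all, crops included, and the job is handed in when it is done.

Besides the shell and the picture viewer there is one more tool, called as name(argument=value, ...), one argument or row to a line, values as JSON. servo_tool: Moves the arm, as the interface text tells. Shifts and turns lie within -1 to 1; 1 stands for 0.15 m of shift or 180 degrees of turn. Its arguments: {"type":"object","properties":{"series":{"type":"array","items":{"type":"array","items":{"type":"number"}}},"newtons":{"type":"number"}},"required":["series"]}

```bash
mkdir -p pics; cat > h.py <<'E'
import numpy as np, cv2
from workcell import bot
def ray(cam,at):
    i=bot.camera_info(cam); f=192/np.tan(np.radians(i["vertical_fov"])/2)
    R=np.array(i["R"]);t=np.array(i["t"])
    d=R.T@np.array([(at[1]*512-i["cx"])/f,(at[0]*384-i["cy"])/f,1]); return -R.T@t,d/np.linalg.norm(d)
def tri(rays):
    A=sum(np.eye(3)-np.outer(d,d) for c,d in rays); b=sum((np.eye(3)-np.outer(d,d))@c for c,d in rays)
    p=np.linalg.solve(A,b); return p,[np.linalg.norm(np.cross(p-c,d)) for c,d in rays]
def onz(r,z): c,d=r; return c+d*(z-c[2])/d[2]
E
python3 - <<'E'
from h import *
np.set_printoptions(precision=4,suppress=True)
for c in("scene","top"): cv2.imwrite(f"pics/{c}.png",bot.read_camera(c)[:,:,::-1])
a=np.hstack([cv2.imread("pics/scene.png"),cv2.imread("pics/top.png")]);cv2.imwrite("pics/both.png",cv2.resize(a,(800,300),interpolation=cv2.INTER_AREA))
for c in("scene","top"):
    i=bot.camera_info(c);print(c,i["vertical_fov"],-np.array(i["R"]).T@i["t"])
for n in("extractor","chamber_mouth","flap_knob","flap_hinge","tub","filter_tab"):
    rs=[]
    for c in("scene","top"):
        m=bot.mark_of(n,c)
        print(n,c,[(x["score"],np.round(x["at"],3)) for x in m[:2]])
        if m: rs.append(ray(c,m[0]["at"]))
    if len(rs)==2: print("   ",*tri(rs))
print(bot.read_state())
E
```

```text
scene 53.00808703562063 [ 1.0523 -0.5384  1.1573]
top 46.98801786526453 [0.2881 0.0427 1.6877]
extractor scene [(0.91, array([0.464, 0.58 ])), (0.57, array([0.856, 0.267]))]
extractor top [(0.66, array([0.521, 0.787])), (0.6, array([0.512, 0.394]))]
    [ 0.6319 -0.2347  0.5685] [np.float64(0.1942736862845674), np.float64(0.19427368628456723)]
chamber_mouth scene [(0.84, array([0.379, 0.587]))]
chamber_mouth top [(0.63, array([0.497, 0.376]))]
    [0.5417 0.2701 0.1439] [np.float64(0.0008463085161621631), np.float64(0.0008463085161622428)]
flap_knob scene [(0.62, array([0.339, 0.564]))]
flap_knob top [(0.6, array([0.53 , 0.379])), (0.49, array([0.553, 0.646]))]
    [0.4918 0.2563 0.1973] [np.float64(0.003020461936022276), np.float64(0.003020461936022376)]
flap_hinge scene [(0.82, array([0.404, 0.616]))]
flap_hinge top [(0.7, array([0.43 , 0.393]))]
    [0.6261 0.2379 0.1812] [np.float64(0.0014398190174887318), np.float64(0.001439819017488745)]
tub scene [(0.83, array([0.67 , 0.376])), (0.19, array([0.748, 0.453]))]
tub top [(0.92, array([0.552, 0.65 ]))]
    [ 0.5013 -0.2503  0.0001] [np.float64(0.0018769202350540195), np.float64(0.0018769202350538737)]
filter_tab scene []
filter_tab top []
{'time': 0.7, 'q': array([-1.2959,  0.2639,  1.604 ,  0.    ,  1.2737, -0.0369]), 'joint_vel': array([-0.0006, -0.0005, -0.0005,  0.0002,  0.001 ,  0.0007]), 'joint_torque': array([ -0.001 , -51.4837, -36.7612,  -0.0001,   0.0008,  -0.    ]), 'tool_pos': array([ 0.2071, -0.6425,  0.2313]), 'tcp_rot': array([3.1034, 0.4877, 0.    ]), 'wrist_force': array([-0.7619, -0.1123, -0.5477]), 'torque': array([ 0.004 , -0.0204,  0.008 ]), 'grip_force': 0.0, 'width': 0.9983615856824061}
```

View pics/both.png

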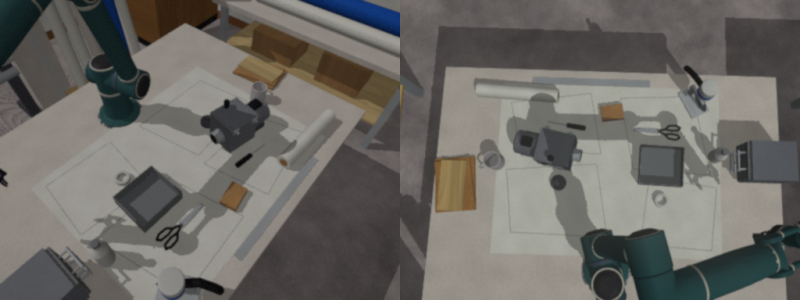

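servo_tool(
  series=[
    [0, 0, 1, 0, 0, 0, 0],
    [0, 0, 1, 0, 0, 0, 0],
    [0, 0, 1, 0, 0, 0, 0],
    [1, 1, 1, 0, 0, 0.2, 0],
    [1, 1, 1, 0, 0, 0.2, 0],
    [1, 1, 1, 0, 0, 0.2, 0],
    [1, 1, 1, 0, 0, 0.2, 0],
    [1, 1, 1, 0, 0, 0.2, 0],
    [1, 1, 1, 0, 0, 0.2, 0],
  ],
)

```text
time: 1.6
tool_pos: [0.3584, -0.4911, 0.3818]
tcp_rot: [2.798, 1.426, -0.0]
wrist_force: [-0.3, -0.6, 0.1]
width: 0.998
grip_force: 0.0
```

servo_tool(
  series=[
    [0.5, 1, 0.3, 0, 0, 0.2, 0],
    [0.5, 1, 0.3, 0, 0, 0.2, 0],
    [0.5, 1, 0.3, 0, 0, 0.2, 0],
    [0.5, 1, 0.3, 0, 0, 0.2, 0],
    [0.5, 1, 0.3, 0, 0, 0.2, 0],
  ],
)

```text
time: 2.1
tool_pos: [0.4328, -0.3419, 0.4282]
tcp_rot: [2.218, 2.22, 0.0]
wrist_force: [-0.6, -0.8, 0.4]
width: 0.999
grip_force: 0.0
```

servo_tool(
  series=[
    [0.1, 1, 0, 0, 0, 0.2, 0],
    [0.1, 1, 0, 0, 0, 0.2, 0],
    [0.1, 1, 0, 0, 0, 0.2, 0],
    [0.1, 1, 0, 0, 0, 0.2, 0],
    [0.1, 1, 0, 0, 0, 0.2, 0],
  ],
)

```text
time: 2.6
tool_pos: [0.4467, -0.1933, 0.4261]
tcp_rot: [1.43, 2.797, -0.002]
wrist_force: [0.1, -0.0, -0.3]
width: 1.001
grip_force: 0.0
```

servo_tool(
  series=[
    [0, 1, 0, 0, 0, 0.2, 0],
    [0, 1, 0, 0, 0, 0.2, 0],
    [0, 1, 0, 0, 0, 0.2, 0],
    [0, 1, 0, 0, 0, 0.2, 0],
    [0, 1, 0, 0, 0, 0.2, 0],
  ],
)

```text
time: 3.1
tool_pos: [0.4473, -0.0433, 0.4259]
tcp_rot: [-0.498, -3.102, 0.002]
wrist_force: [-0.4, -0.4, -1.4]
width: 0.998
grip_force: 0.0
```

servo_tool(
  series=[
    [0, 1, 0, 0, 0, 0.055, 0],
    [0, 1, 0, 0, 0, 0.055, 0],
    [0, 1, 0, 0, 0, 0.055, 0],
    [0, 1, 0, 0, 0, 0.055, 0],
  ],
)

```text
time: 3.5
tool_pos: [0.4476, 0.1102, 0.4256]
tcp_rot: [-0.229, -3.132, -0.002]
wrist_force: [0.2, -0.9, -0.9]
width: 0.999
grip_force: 0.0
```

servo_tool(
  series=[
    [0, 1, 0, 0, 0, 0, 0],
    [0, 1, 0, 0, 0, 0, 0],
    [0, 1, 0, 0, 0, 0, 0],
    [0, 1, 0, 0, 0, 0, 0],
    [0, 1, 0, 0, 0, 0, 0],
  ],
)

```text
time: 4.0
tool_pos: [0.4484, 0.256, 0.4253]
tcp_rot: [-0.232, -3.132, 0.004]
wrist_force: [-1.0, -0.1, 0.1]
width: 1.0
grip_force: 0.0
```

```bash
cat > look.py <<'E'
from h import *
import sys
np.set_printoptions(precision=4,suppress=True)
def look(names,cams=("scene","top","wrist")):
    im={c:bot.read_camera(c) for c in cams}
    for n in names:
        rs=[]
        for c in cams:
            m=bot.mark_of(n,c)
            if m: rs.append(ray(c,m[0]["at"])); print(n,c,m[0]["score"],np.array(m[0]["at"])*[384,512])
        if len(rs)>1: print("   ",*tri(rs))
    return im
E
python3 - <<'E'
from look import *
im=look(("flap_knob","flap_hinge","chamber_mouth"))
cv2.imwrite("pics/w1.png",im["wrist"][:,:,::-1])
i=bot.camera_info("wrist");print(-np.array(i["R"]).T@i["t"],i["R"]);print(bot.read_state()["q"])
E
```

```text
flap_knob scene 0.76 [132.5952 286.9248]
flap_knob top 0.69 [202.2912 192.    ]
flap_knob wrist 0.73 [203.712  271.5136]
    [0.4935 0.261  0.1865] [np.float64(0.007900805217411797), np.float64(0.0027287419935075373), np.float64(0.005215395162301203)]
flap_hinge scene 0.93 [156.5952 313.9072]
flap_hinge top 0.56 [166.6944 202.9056]
flap_hinge wrist 0.66 [292.4928 263.9872]
    [0.6222 0.2367 0.1703] [np.float64(0.001431128396923731), np.float64(0.003369978050926828), np.float64(0.0028387556727886435)]
chamber_mouth scene 0.63 [146.688  297.6768]
chamber_mouth top 0.77 [190.5024 194.7136]
chamber_mouth wrist 0.83 [240.6912 267.4176]
    [0.5456 0.2546 0.1584] [np.float64(0.006492539811977058), np.float64(0.00730065113012011), np.float64(0.0076282976722326715)]
[0.3804 0.2675 0.5698] [[ 0.144   0.9896 -0.0005]
 [ 0.9527 -0.1385  0.2706]
 [ 0.2677 -0.0394 -0.9627]]
[ 0.474  -0.0997  1.6452 -0.0001  1.5957 -0.9526]
```

View pics/w1.png

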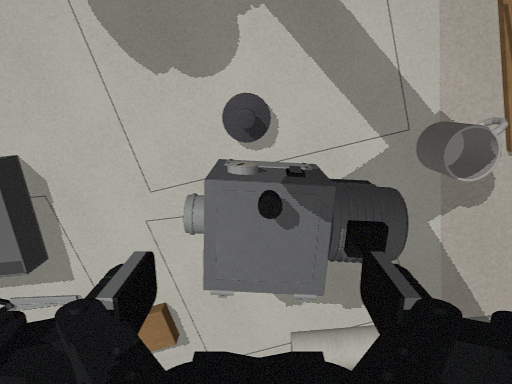

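The wrist picture shows the shut flap (corners about (207,181), (334,181), (326,295), (204,290)) with the black knob at (270,204). The weight is at (246,117).

```bash
python3 - <<'E'
from look import *
P=[onz(ray("wrist",[r/384,c/512]),.165) for c,r in((207,181),(334,181),(326,295),(204,290))]
for p in P: print(p)
P=np.array(P);print("c",P.mean(0))
for a,b in((0,3),(1,2),(1,0),(2,3)):
    d=P[b]-P[a];print(np.linalg.norm(d),np.arctan2(d[1],d[0]))
for n,z in(("flap_knob",.1925),("flap_hinge",.1625),("chamber_mouth",.16)):
  for c in("wrist","top","scene"):
    bot.read_camera(c); m=bot.mark_of(n,c)
    print(n,c,onz(ray(c,m[0]["at"]),z))
bot.read_camera("wrist")
t=bot.trace("flap_knob","wrist")
for m in t[:2]: print(m["score"],np.array(m["box"])*[512,384,512,384],m["mask"].sum())
E
```

```text
[0.4637 0.1928 0.165 ]
[0.4858 0.3446 0.165 ]
[0.6394 0.3209 0.165 ]
[0.6087 0.1617 0.165 ]
c [0.5494 0.255  0.165 ]
0.14830774516231537 -0.21154406157366298
0.15542431912336316 -0.1532310861598439
0.15338814634056508 -1.715214644306314
0.16213723716867556 -1.761145849237605
flap_knob wrist [0.4929 0.2646 0.1925]
flap_knob top [0.4952 0.2639 0.1925]
flap_knob scene [0.4911 0.2554 0.1925]
flap_hinge wrist [0.6233 0.2342 0.1625]
flap_hinge top [0.6137 0.2408 0.1625]
flap_hinge scene [0.6225 0.25   0.1625]
chamber_mouth wrist [0.5514 0.2506 0.16  ]
chamber_mouth top [0.5401 0.2649 0.16  ]Traceback (most recent call last):
  File "<stdin>", line 10, in <module>
IndexError: list index out of range
```

servo_tool(
  series=[
    [0.31, 0.05, -1, 0, 0, -0.009, 0],
    [0.31, 0.05, -1, 0, 0, -0.009, 0],
    [0.31, 0.05, -1, 0, 0, -0.009, 0],
    [0.31, 0.05, -1, 0, 0, -0.009, 0],
    [0.31, 0.05, -1, 0, 0, -0.009, 0],
  ],
)

```text
time: 6.0
tool_pos: [0.4926, 0.2645, 0.2745]
tcp_rot: [-0.27, -3.126, 0.004]
wrist_force: [0.4, 0.3, 0.4]
width: 1.004
grip_force: 0.0
```

```bash
python3 - <<'E'
from look import *
im=bot.read_camera("wrist");cv2.imwrite("pics/w2.png",im[:,:,::-1])
m=bot.mark_of("flap_knob","wrist")
for x in m: print(x["score"],np.array(x["at"])*[384,512],onz(ray("wrist",x["at"]),.1925))
s=bot.read_state();print(s["tool_pos"],s["tcp_rot"])
E
```

```text
0.97 [207.0144 257.0752] [0.4987 0.2647 0.1925]
[0.4944 0.2656 0.2789] [0.2696 3.1273 0.0027]
```

View pics/w2.png

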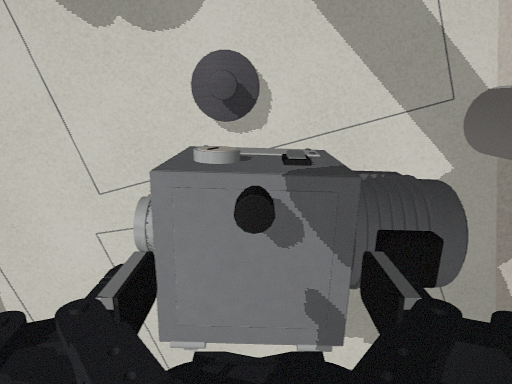

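servo_tool(
  series=[
    [0.02, 0, -0.3, 0, 0, 0, 0.2],
    [0.02, 0, -0.55, 0, 0, 0, 0.2],
    [0.02, 0, -0.66, 0, 0, 0, 0.2],
    [0.02, 0, -0.66, 0, 0, 0, 0.2],
    [0.02, 0, -0.66, 0, 0, 0, 1],
    [0.02, 0, -0.66, 0, 0, 0, 1],
    [0.02, 0, -0.66, 0, 0, 0, 1],
    [0.02, 0, -0.66, 0, 0, 0, 1],
    [0.02, 0, -0.66, 0, 0, 0, 1],
    [0.02, 0, -0.66, 0, 0, 0, 1],
  ],
  newtons=25,
)

```text
time: 7.1
tool_pos: [0.4976, 0.2609, 0.1813]
tcp_rot: [0.268, 3.127, -0.012]
wrist_force: [-4.1, -16.9, 11.7]
width: 0.317
grip_force: 24.5
```

```bash
python3 - <<'E'
from look import *
s=bot.read_state();print(s["tool_pos"],s["tcp_rot"],s["width"],s["grip_force"],s["wrist_force"])
yaw=-0.175;u=np.array([np.cos(yaw),np.sin(yaw)])
r=np.hypot(.13,.03);a=np.arctan2(.03,.13)
for th in np.arange(0,1.81,.15):
    f=np.pi-a-th; dx=r*np.cos(f)+.13; dz=r*np.sin(f)-.03
    print(round(th,2),np.round(np.r_[dx*u,dz]/.15,3))
E
```

```text
[0.4976 0.2609 0.1813] [ 0.268   3.127  -0.0115] 0.3165039583136498 24.54655406414531 [ -4.0547 -16.8552  11.6592]
0.0 [ 0. -0.  0.]
0.15 [ 0.039 -0.007  0.127]
0.3 [ 0.096 -0.017  0.247]
0.45 [ 0.171 -0.03   0.357]
0.6 [ 0.26  -0.046  0.454]
0.75 [ 0.363 -0.064  0.537]
0.9 [ 0.477 -0.084  0.603]
1.05 [ 0.6   -0.106  0.651]
1.2 [ 0.728 -0.129  0.68 ]
1.35 [ 0.859 -0.152  0.689]
1.5 [ 0.99  -0.175  0.679]
1.65 [ 1.117 -0.198  0.648]
1.8 [ 1.239 -0.219  0.599]
```

servo_tool(
  series=[
    [0, -0.02, 0.02, 0, 0, 0, 1],
    [0.02, -0.025, 0.07, 0, 0, 0, 1],
    [0.039, -0.027, 0.127, 0, 0, 0, 1],
    [0.065, -0.032, 0.19, 0, 0, 0, 1],
    [0.096, -0.037, 0.247, 0, 0, 0, 1],
    [0.131, -0.044, 0.305, 0, 0, 0, 1],
    [0.171, -0.05, 0.357, 0, 0, 0, 1],
    [0.171, -0.05, 0.357, 0, 0, 0, 1],
  ],
)

```text
time: 7.9
tool_pos: [0.5219, 0.2559, 0.2323]
tcp_rot: [-0.27, -3.128, 0.006]
wrist_force: [-4.6, -8.0, -0.6]
width: 0.317
grip_force: 25.5
```

```bash
python3 - <<'E'
from look import *
a=[bot.read_camera(c)[:,:,::-1] for c in("wrist","scene")]
cv2.imwrite("pics/a1.png",np.hstack([cv2.resize(a[0],(400,300)),cv2.resize(a[1][60:240,200:440],(400,300))]))
s=bot.read_state();print(s["tool_pos"],s["tcp_rot"],s["width"],s["grip_force"],s["wrist_force"],s["torque"],s["q"])
E
```

```text
[0.5212 0.256  0.2314] [-0.2699 -3.1271  0.0056] 0.3179545198664066 25.475566043158437 [-4.525  -7.7989 -0.1996] [-1.1374  0.7923 -0.0183] [ 0.4147  0.0894  1.8074 -0.0018  1.249  -0.9833]
```

View pics/a1.png

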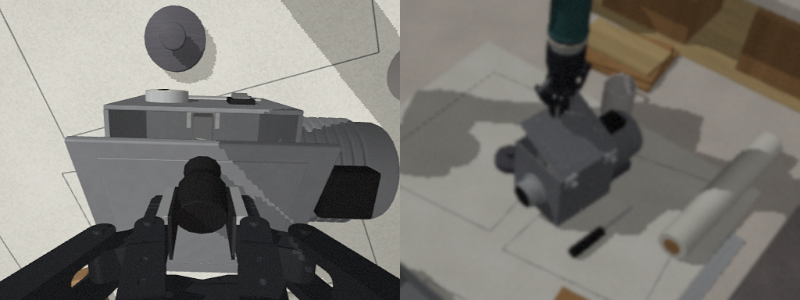

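servo_tool(
  series=[
    [0.042, -0.018, 0.05, 0, 0, 0, 1],
    [0.089, -0.026, 0.097, 0, 0, 0, 1],
    [0.139, -0.035, 0.14, 0, 0, 0, 1],
    [0.192, -0.044, 0.18, 0, 0, 0, 1],
    [0.248, -0.054, 0.215, 0, 0, 0, 1],
    [0.306, -0.064, 0.246, 0, 0, 0, 1],
    [0.367, -0.075, 0.272, 0, 0, 0, 1],
    [0.429, -0.086, 0.294, 0, 0, 0, 1],
    [0.493, -0.098, 0.31, 0, 0, 0, 1],
    [0.557, -0.109, 0.323, 0, 0, 0, 1],
    [0.623, -0.12, 0.33, 0, 0, 0, 1],
    [0.688, -0.132, 0.332, 0, 0, 0, 1],
    [0.754, -0.143, 0.33, 0, 0, 0, 1],
    [0.754, -0.143, 0.33, 0, 0, 0, 1],
  ],
)

```text
time: 9.4
tool_pos: [0.6371, 0.2325, 0.2825]
tcp_rot: [0.272, 3.128, -0.008]
wrist_force: [-3.3, -12.0, 4.3]
width: 0.315
grip_force: 24.6
```

```bash
python3 - <<'E'
from look import *
a=[bot.read_camera(c)[:,:,::-1] for c in("wrist","scene")]
cv2.imwrite("pics/a2.png",np.hstack([cv2.resize(a[0],(400,300)),cv2.resize(a[1][60:240,200:440],(400,300))]))
s=bot.read_state();print(s["tool_pos"],s["tcp_rot"],s["width"],s["grip_force"],s["wrist_force"],s["torque"],s["q"])
E
```

```text
[0.6364 0.2327 0.2825] [ 0.2718  3.1282 -0.0082] 0.3087475571075433 24.614832678926177 [ -2.5127 -11.9293   2.7405] [-1.7876  0.5361  0.0376] [ 0.3166  0.244   1.535  -0.0056  1.3631 -1.0797]
```

View pics/a2.png

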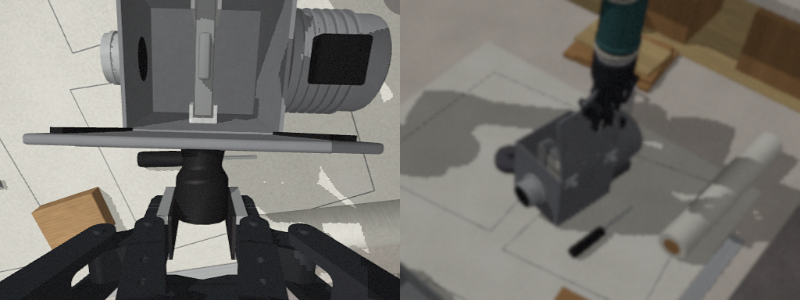

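servo_tool(
  series=[
    [0.065, -0.012, -0.008, 0, 0, 0, 1],
    [0.13, -0.024, -0.022, 0, 0, 0, 1],
    [0.192, -0.035, -0.039, 0, 0, 0, 1],
    [0.254, -0.046, -0.062, 0, 0, 0, 1],
    [0.314, -0.056, -0.088, 0, 0, 0, 1],
    [0.314, -0.056, -0.088, 0, 0, 0, 1],
    [0.314, -0.056, -0.088, 0, 0, 0, 0.2],
    [0.314, -0.056, -0.088, 0, 0, 0, 0.2],
    [0.314, -0.056, -0.088, 0, 0, 0, 0.2],
    [0.314, -0.056, -0.088, 0, 0, 0, 0.2],
    [0.314, -0.056, 0.1, 0, 0, 0, 0.2],
    [0.314, -0.056, 0.35, 0, 0, 0, 0.2],
    [0.314, -0.056, 0.6, 0, 0, 0, 0.2],
    [0.314, -0.056, 0.75, 0, 0, 0, 0.2],
    [0.1, -0.02, 0.8, 0, 0, 0, 0.2],
    [-0.3, 0.05, 0.8, 0, 0, 0, 0.2],
    [-0.5, 0.09, 0.8, 0, 0, 0, 0.2],
    [-0.66, 0.12, 0.8, 0, 0, 0, 0.2],
    [-0.66, 0.12, 0.8, 0, 0, 0, 0.2],
  ],
)

```text
time: 11.4
tool_pos: [0.5335, 0.2554, 0.4019]
tcp_rot: [0.265, 3.129, 0.003]
wrist_force: [0.1, -0.3, 0.4]
width: 0.797
grip_force: 0.0
```

```bash
python3 - <<'E'
from look import *
im=look(("filter_tab","flap_knob","chamber_mouth","tub"))
a=[im[c][:,:,::-1] for c in("wrist","scene")]
cv2.imwrite("pics/a3.png",np.hstack([cv2.resize(a[0],(512,384)),cv2.resize(a[1][60:240,220:340],(256,384))]))
print(onz(ray("wrist",bot.mark_of("filter_tab","wrist")[0]["at"]),.131))
s=bot.read_state();print(s["tool_pos"],s["tcp_rot"],s["width"],s["grip_force"],s["wrist_force"],s["torque"],s["q"])
E
```

```text
filter_tab scene 0.64 [155.7888 300.0832]
filter_tab top 0.66 [189.504  196.5056]
filter_tab wrist 0.76 [174.1056 258.304 ]
    [0.5555 0.2546 0.1138] [np.float64(0.0018980144768359262), np.float64(0.006545710777103794), np.float64(0.005465524868544934)]
flap_knob scene 0.79 [144.9984 332.0832]
flap_knob top 0.76 [141.3888 203.52  ]
flap_knob wrist 0.75 [351.0912 254.8224]
    [0.6844 0.224  0.2819] [np.float64(0.0005534407308391135), np.float64(0.0017702487801214833), np.float64(0.0014141927666584213)]
chamber_mouth top 0.68 [188.8128 194.816 ]
chamber_mouth wrist 0.76 [176.7168 256.7168]
    [0.5382 0.252  0.2176] [np.float64(0.0013764229958015011), np.float64(0.0013764229958016703)]
tub scene 0.78 [257.3184 189.4912]
tub top 0.64 [209.8944 335.104 ]
    [ 0.5049 -0.2592  0.0197] [np.float64(0.0014405530141821928), np.float64(0.0014405530141820178)]
[0.555  0.2513 0.131 ]
[0.5364 0.2541 0.4003] [-0.27   -3.1299  0.    ] 0.8030339775874424 0.0 [ 0.3956  0.9545 -0.1195] [-0.0112  0.0192  0.0334] [ 0.4004  0.0528  1.5422  0.      1.5466 -0.9983]
```

View pics/a3.png

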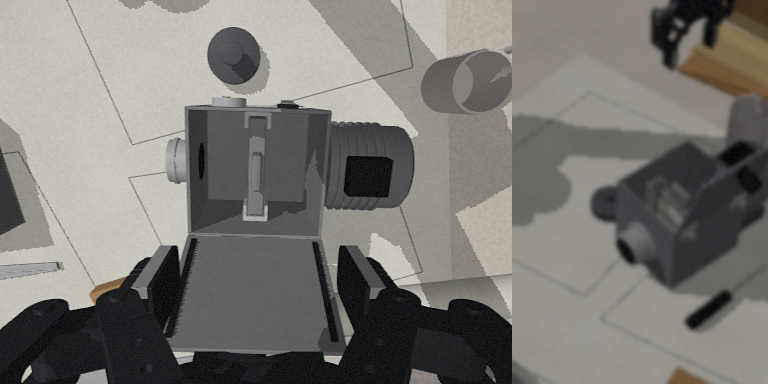

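servo_tool(
  series=[
    [0.11, -0.017, -0.3, 0, 0, 0, 0.2],
    [0.11, -0.017, -0.6, 0, 0, 0, 0.2],
    [0.11, -0.017, -0.9, 0, 0, 0, 0.2],
    [0.11, -0.017, -0.9, 0, 0, 0, 0.2],
    [0.11, -0.017, -0.9, 0, 0, 0, 0.2],
  ],
)

```text
time: 12.7
tool_pos: [0.5524, 0.2514, 0.2651]
tcp_rot: [-0.27, -3.128, 0.001]
wrist_force: [0.7, 0.7, 0.5]
width: 0.796
grip_force: 0.0
```

```bash
python3 - <<'E'
from look import *
im=bot.read_camera("wrist")
m=bot.mark_of("filter_tab","wrist")
for x in m: print(x["score"],np.array(x["at"])*[384,512],onz(ray("wrist",x["at"]),.131))
m=bot.trace("filter_tab","wrist")
for x in m[:2]: print(x["score"],np.array(x["box"])*[512,384,512,384])
cv2.imwrite("pics/w4.png",im[:,:,::-1])
s=bot.read_state();print(s["tool_pos"],s["tcp_rot"])
E
```

```text
0.7 [187.6992 258.9184] [0.5586 0.2531 0.131 ]
0.93 [247.6032 108.288  269.0048 243.1104]
[0.5549 0.2525 0.2696] [0.2692 3.1242 0.0047]
```

View pics/w4.png

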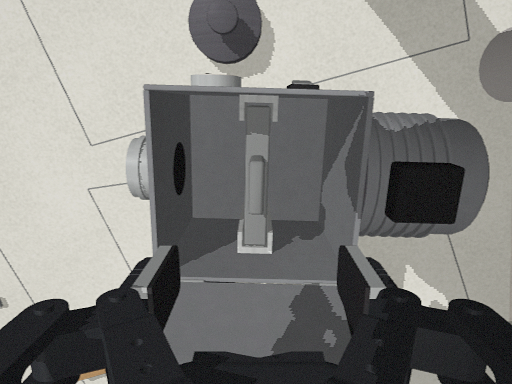

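servo_tool(
  series=[
    [0.015, 0.005, -0.25, 0, 0, 0, 0.2],
    [0.015, 0.005, -0.5, 0, 0, 0, 0.2],
    [0.015, 0.005, -0.75, 0, 0, 0, 0.2],
    [0.015, 0.005, -0.9, 0, 0, 0, 0.2],
    [0.015, 0.005, -0.967, 0, 0, 0, 0.2],
    [0.015, 0.005, -0.967, 0, 0, 0, 0.5],
    [0.015, 0.005, -0.967, 0, 0, 0, 0.7],
    [0.015, 0.005, -0.967, 0, 0, 0, 1],
    [0.015, 0.005, -0.967, 0, 0, 0, 1],
    [0.015, 0.005, -0.967, 0, 0, 0, 1],
    [0.015, 0.005, -0.967, 0, 0, 0, 1],
    [0.015, 0.005, -0.967, 0, 0, 0, 1],
  ],
  newtons=50,
)

```text
time: 14.05
tool_pos: [0.5564, 0.2506, 0.1228]
tcp_rot: [0.27, 3.127, -0.003]
wrist_force: [-0.4, -6.6, 5.5]
width: 0.131
grip_force: 48.5
```

servo_tool(
  series=[
    [0, -0.008, 0.05, 0, 0, 0, 1],
    [0, -0.008, 0.15, 0, 0, 0, 1],
    [0, -0.008, 0.25, 0, 0, 0, 1],
    [0, -0.008, 0.35, 0, 0, 0, 1],
    [0, -0.008, 0.45, 0, 0, 0, 1],
    [0, -0.008, 0.55, 0, 0, 0, 1],
    [0, -0.008, 0.65, 0, 0, 0, 1],
    [0, -0.008, 0.75, 0, 0, 0, 1],
    [0, -0.008, 0.85, 0, 0, 0, 1],
    [0, -0.008, 1, 0, 0, 0, 1],
    [0, -0.008, 1, 0, 0, 0, 1],
  ],
)

```text
time: 15.15
tool_pos: [0.5574, 0.2524, 0.2753]
tcp_rot: [0.269, 3.123, 0.007]
wrist_force: [0.6, 0.1, -1.9]
width: 0.133
grip_force: 48.7
```

servo_tool(
  series=[
    [0, 0, 0.15, 0, 0, 0, 1],
    [0, 0, 0.3, 0, 0, 0, 1],
    [0, 0, 0.45, 0, 0, 0, 1],
    [0, 0, 0.6, 0, 0, 0, 1],
    [0, 0, 0.6, 0, 0, 0, 1],
    [0, 0, 0.6, 0, 0, 0, 1],
  ],
)

```text
time: 15.75
tool_pos: [0.5551, 0.2513, 0.3597]
tcp_rot: [0.27, 3.13, 0.0]
wrist_force: [0.1, 0.9, -3.4]
width: 0.13
grip_force: 49.1
```

```bash
python3 - <<'E'
from look import *
im=look(("filter_plate","filter_tab","tub","flap_knob"),("scene","top"))
a=[im[c][:,:,::-1] for c in("scene","top")]
cv2.imwrite("pics/a5.png",cv2.resize(np.hstack(a),(800,300),interpolation=cv2.INTER_AREA))
s=bot.read_state();print(s["tool_pos"],s["tcp_rot"],s["width"],s["grip_force"],s["wrist_force"],s["q"])
E
```

```text
filter_plate scene 0.81 [127.7184 300.288 ]
filter_plate top 0.65 [185.3952 193.792 ]
    [0.5436 0.2518 0.2464] [np.float64(0.0002892156893363318), np.float64(0.0002892156893363053)]
filter_tab scene 0.74 [103.7184 307.3024]
filter_tab top 0.5 [176.7168 187.4944]
    [0.5531 0.2588 0.3505] [np.float64(0.0021891028875083104), np.float64(0.002189102887508201)]
tub scene 0.74 [259.3152 192.3072]
tub top 0.97 [211.8144 331.4176]
    [ 0.5014 -0.2504 -0.013 ] [np.float64(0.0010320974419660825), np.float64(0.0010320974419661792)]
flap_knob scene 0.65 [145.8048 328.4992]
flap_knob top 0.61 [142.8864 201.984 ]
    [0.6775 0.2245 0.2755] [np.float64(0.004709053516773989), np.float64(0.004709053516773798)]
[0.555  0.2511 0.3599] [-0.2698 -3.1295  0.0004] 0.1316541050280548 49.10961449146271 [-0.2376  0.6196 -2.5031] [ 0.3839  0.0884  1.5758  0.      1.4779 -1.0148]
```

View pics/a5.png

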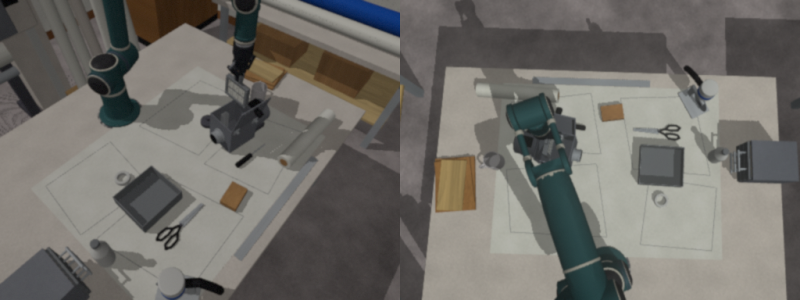

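servo_tool(
  series=[
    [-0.1, -0.2, 0, 0, 0, 0, 1],
    [-0.2, -0.4, 0, 0, 0, 0, 1],
    [-0.3, -0.6, 0, 0, 0, -0.02, 1],
    [-0.35, -0.8, 0, 0, 0, -0.05, 1],
    [-0.35, -1, 0, 0, 0, -0.085, 1],
    [-0.35, -1, 0, 0, 0, -0.085, 1],
  ],
)

```text
time: 16.85
tool_pos: [0.5023, 0.0981, 0.3608]
tcp_rot: [0.692, 3.063, -0.002]
wrist_force: [-0.4, 0.3, -2.8]
width: 0.136
grip_force: 49.8
```

servo_tool(
  series=[
    [0, -0.2, 0, 0, 0, -0.04, 1],
    [0, -0.4, 0, 0, 0, -0.08, 1],
    [0, -0.6, 0, 0, 0, -0.12, 1],
    [0, -0.8, 0, 0, 0, -0.16, 1],
    [0, -1, 0, 0, 0, -0.2, 1],
    [0, -1, 0, 0, 0, -0.2, 1],
  ],
)

```text
time: 17.45
tool_pos: [0.5027, -0.0515, 0.3603]
tcp_rot: [1.604, 2.7, -0.002]
wrist_force: [-0.3, 0.2, -2.6]
width: 0.131
grip_force: 50.0
```

servo_tool(
  series=[
    [0, -0.2, 0, 0, 0, -0.04, 1],
    [0, -0.4, 0, 0, 0, -0.08, 1],
    [0, -0.6, 0, 0, 0, -0.11, 1],
    [0, -0.8, 0, 0, 0, -0.14, 1],
    [0, -1, 0, 0, 0, -0.16, 1],
    [0, -1, 0, 0, 0, -0.16, 1],
  ],
)

```text
time: 18.05
tool_pos: [0.5029, -0.2012, 0.36]
tcp_rot: [2.222, 2.22, -0.002]
wrist_force: [-0.7, 0.9, -4.0]
width: 0.128
grip_force: 50.0
```

servo_tool(
  series=[
    [0, -0.15, -0.15, 0, 0, 0, 1],
    [0, -0.27, -0.3, 0, 0, 0, 1],
    [0, -0.36, -0.45, 0, 0, 0, 1],
    [0, -0.36, -0.55, 0, 0, 0, 1],
    [0, -0.36, -0.6, 0, 0, 0, 1],
    [0, -0.36, -0.6, 0, 0, 0, 1],
    [0, -0.36, -0.6, 0, 0, 0, 1],
    [0, -0.36, -0.6, 0, 0, 0, 1],
    [0, -0.36, -0.6, 0, 0, 0, 1],
  ],
)

```text
time: 18.95
tool_pos: [0.5033, -0.2529, 0.2718]
tcp_rot: [2.218, 2.221, 0.001]
wrist_force: [0.8, -0.8, -3.4]
width: 0.128
grip_force: 49.9
```

```bash
python3 - <<'E'
from look import *
im=look(("filter_plate","filter_tab","tub","flap_knob"),("scene","top","wrist"))
a=[im[c][:,:,::-1] for c in("scene","wrist")]
cv2.imwrite("pics/a6.png",cv2.resize(np.hstack(a),(800,300),interpolation=cv2.INTER_AREA))
s=bot.read_state();print(s["tool_pos"],s["tcp_rot"],s["width"],s["grip_force"],s["wrist_force"],s["q"])
E
```

```text
filter_plate scene 0.78 [230.8992 186.5216]
filter_plate top 0.45 [203.904  340.3776]
filter_plate wrist 0.58 [184.704  259.6864]
    [ 0.5065 -0.2454  0.1713] [np.float64(0.0012304240193248047), np.float64(0.00356030514934302), np.float64(0.0030248058176560767)]
filter_tab scene 0.75 [211.008  178.9952]
filter_tab top 0.61 [202.9824 345.2928]
filter_tab wrist 0.95 [254.0928 258.816 ]
    [ 0.5005 -0.2467  0.2736] [np.float64(0.0015512755520271301), np.float64(0.004548624025628787), np.float64(0.004230401738874947)]
tub scene 0.98 [258.7008 192.1024]
tub top 0.55 [211.3152 333.2096]
    [ 0.5033 -0.2537 -0.0018] [np.float64(0.0010100435932478044), np.float64(0.0010100435932477744)]
flap_knob scene 0.92 [144.1152 330.2912]
flap_knob top 0.64 [140.1984 203.6224]
    [0.6836 0.2187 0.2914] [np.float64(0.0030535052592514716), np.float64(0.0030535052592515544)]
[ 0.5026 -0.2529  0.2702] [-2.2206 -2.2222 -0.    ] 0.13087202075494417 49.90326762199402 [-0.3479  0.8302 -2.6996] [-0.5105  0.0292  1.7993  0.      1.3132 -0.5113]
```

View pics/a6.png

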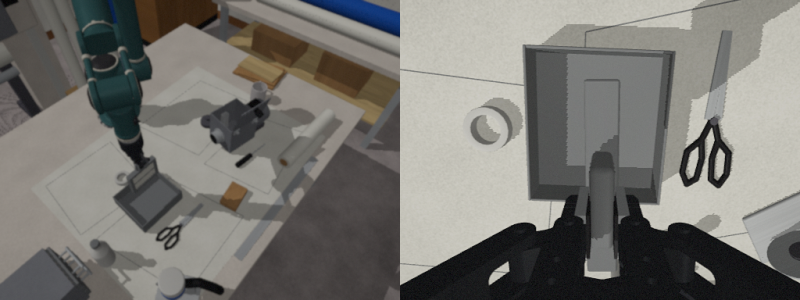

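The pictures show the plate upright over the tub, its long edge parallel to the robot's y axis. Its underside is about 0.16 m up and within 10 mm of the tub's centre. The flap is still open and the arm is still.

```bash
python3 -c "
from workcell import bot
print(bot.finish_job())"
```

```text
the job is handed in; nothing more can be done
None
```

The job is handed in: the flap was left open on its stop, and the filter plate was held upright and still over the middle of the tub, about 0.1 m above the rim, with a broad face towards the far side. No verdict came back.

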